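# Latch the permeation cell shut

## Robot

A 6-joint arm with a two-finger parallel gripper is mounted at the origin on a cart in front of the work surface, level with it; the furniture and walls round the work are solid. World frame = base frame: x ahead of the robot, y to its left, z up, the work surface at z = 0. Lengths are in m, angles in rad, forces in N, time in s.
With the tool pointing down it reaches from about 0.375 to 0.975 m from the base axis. Payload 3.8 kg.
Tool frame: the origin (TCP) lies on the centre line of the jaws, within the pads' length; the fingertips stand 14 mm ahead of it and the grasp point (between the pads) lies 5 mm behind it; z points along the fingers, y is the line along which they close (so a half turn about z gives the same grasp; the last joint's range is limited). The gripper opens to 85 mm and grips with 20 to 120 N. Pads are 22 mm wide; open, the fingers measure 114 mm over their backs; the gripper's body (76 mm by 85 mm) begins 54 mm behind the grasp point. The pads swing forward as they close: fully open they stand 13 mm farther back than shut.
Start: joints at [-1.187, 0.264, 1.604, -0, 1.274, -0.037], TCP at [0.276, -0.616, 0.245] pointing down, gripper open.
Joint ranges: [-2.63, 2.63], [-0.94, 2.18], [0.31, 2.57], [-1.31, 4.45], [0, 2.66], [-2.55, 2.55]. Speed limits (rad/s): [2.57, 2.57, 3.14, 3.14, 3.14, 3.14].

## Interface

Orientations are given as a rotation vector (axis times angle).
In Python, from workcell import bot, eyes, spot_in gives the robot as it stands.
- The arm moves only by the tool carry_out, never from a script. Its argument "series" is text: rows parted by semicolons, each of 4 numbers parted by spaces: the shift along the world's x, y, z in m, then the turn about the world's z in degrees. In form: tx ty tz roll; .... A call has 1 to 20 rows; each row shifts and turns the commanded pose from where the row before left it; what a row does not reach is not made up. A row lasts 1/8 s, in which the tool goes at most 62.5 mm and 10.7 degrees, less where a joint would pass 70% of its speed; a pose out of reach is approached as far as the arm can. A call is refused whole if a number of a shift passes 0.0625 or a number of a turn 10.7, either way. A call with a gripper value outside its range is refused whole. "jaw" is the gripper command: -1 is shut, 1 is fully open, values between are in proportion, set as the call begins (left out, the last holds). The fingers move at their own pace and stop on an object; "grip_force" is the grip in N (left out, the last holds). Time passes only in rows, so rows that do not move let the fingers close. It gives the time, the measured TCP pose, the force, the opening and the grip force at its end, in the units of the state.
- bot.read_state(): the state, without advancing time (a new reading comes with each control period).
- eyes.read_camera(name): name is "scene" or "top"; returns (picture, depth): 420x560x3 uint8, blue, green, red; 420x560 float32, m along the optical axis (not along the pixel's ray), 0 where there is no reading.
- eyes.get_calibration(name): a dict with "K" (3x3 intrinsics, pixels), "distortion" ([k1, k2, p1, p2, k3] as OpenCV has them; the pictures are not rectified), "position" and "rotation" of the camera in the world. Camera axes: x right, y down, z forward; pixel columns grow to the right and rows downward; lengths in m; the calibration is good to about 2 mm. A picture is of the moment at which its call begins. get_calibration takes no time and is no camera call.
- bot.finish_job(): hands the job in; it is judged then, once.
Trained networks look in the newest picture that a camera, given by its name, has taken for a name from the list of things; names that differ only in an ending like _2 or _b are one class to them, and where a whole thing is asked for, a point or a joint stands for the part that bears it (a point fixed in the world has none). Each returns a list of dicts, best first, with "score" (0 to 1); they miss things now and then, are a little off and sometimes report something else, mostly with a low value. They report only what shows in the picture. A call takes as long as a camera call.
- spot_in(camera, target): "rect" ([centre column, centre row, width, height] in pixels, round what is visible of it).
The state is a dict: "time": time; "q": joint angles; "joint_vel": joint speeds; "joint_torque": joint torques, N m; "tool_pos": TCP position; "tcp_rot": TCP orientation; "wrist_force": force on the tool from outside, world axes, zero at the start; "torque": the same for the moment, N m; "width": opening from 0.0 (shut) to 1.0 (fully open); "grip_force": force on a finger pad.
Only numpy, scipy, OpenCV 4.12 (cv2) and the standard library are available. Lean on these libraries where they do the work, as an engineer would, in place of code of your own. Each camera call takes 0.05 s, during which the arm holds its last target. There are 200 camera calls.

## Task

Clamp the two-part cell shut with its draw latch: take the wire loop by its sides, hook its cross-bar behind the hook of the keeper on the sliding half, then push the lever all the way over, past its toggle point, until it lies flat and the two halves are drawn tight together. Be gentle: feel for the keeper instead of ramming the loop into it (10 N at most), do not press or squeeze the lever grip with more than 25 N, and leave the other things on the bench where they are.

Things in the scene. Friction and masses are not known exactly. Their poses are not given: they have to be found in the camera images.
- cell: Two-part laboratory cell, fixed on the bench: aluminium base 183 x 74 mm, a white fixed half (61 x 56 mm, top 60 mm high) and a white sliding half. Origin on the bench under the base's middle; z up; x along the cell from the fixed half (with the lever) to the sliding half (with the keeper). Heights and x given below are in this frame.
- lever_pin (a point): Fixed horizontal pin (along the cell's y) on which the lever turns, on the fixed half: at x = -30, y = 0, z = 84 mm of the cell.
- keeper_nominal (a point): Fixed reference at x = 45, y = 0, z = 78 mm of the cell: the bar's centre when latched, if the keeper is mid-adjusted. While open, the keeper (steel bracket, 22 mm wide in y, on the sliding half) rides 3 mm farther out (+x), and it is screwed down up to 11 mm nearer or farther than that (not told: feel or look). What follows is measured in x from the hooked bar's centre.
- slot_nominal (a point): Fixed reference on the cell, x = 55.5, z = 89 mm: mouth of the keeper's slot while open, if mid-adjusted (truly within 11 mm in x). In x from the hooked bar's centre: hook post -10 to -3 mm; its lip -3 to +3 mm, overhanging away from the lever, 84 to 89 mm high; open slot +3 to +12, floor 75 mm high; rigid stop wall +12 to +16, to 104 mm high.
- sliding_half: The sliding half, white block 60 x 56 mm, top 60 mm high, which carries the keeper. Its origin lies on the cell's x axis: 0 from the cell's origin when the halves are shut, +3 mm when open as at the start (a rigid stop outward); a spring pushes the halves apart with about 3.6 N when open and 5.4 N when shut.
- loop: Wire loop of the latch: two steel side rods 35 mm apart, with 8 mm thick grip sleeves (43 mm over both), joined by the cross-bar. Origin on its pin, x along the rods to the bar, 96 mm away. The pin is on the lever, 34 mm from the lever pin, 14 degrees ahead of the grip in the closing sense. The rods stretch on a spring (14 N to start, then 0.7 N per mm) once the halves meet.
- loop_bar (a point): Middle of the loop's cross-bar (6 mm thick, along the cell's y). At the start raised 12 to 40 degrees above the sliding half. Grasp the loop across its sides at the sleeves (43 mm, along the cell's y; 4 to 30 mm short of the bar). It stays where it is left; when moved, the loose lever follows (drag about 1 to 3 N). Beside the keeper, fingers have room down to 63 mm height.
- lever (a joint): Lever angle, rad: 0 upright, negative leaning toward the keeper, 1.571 flat, away from the keeper (closed, rigid stop). With the loop hooked it stands at -0.3 to 0.65. Pushing it over takes up to about 10 N at the grip; the toggle point is near 1.35, past it (from 1.45 on) the lever is pulled to the stop and stays; short of it, it springs back.
- lever_tip (a point): Outer end of the lever's black grip, 80 mm from the lever pin.
- lever_grip: Black grip sleeve of the lever, 9 mm thick, 18 mm wide (along the cell's y), from 38 to 80 mm from the lever pin. Origin on the pin, z along the lever to its tip. It can be pushed over with closed fingers from the keeper's side, in an arc about the pin, ending with a push from above.
- marker_black: Bystander: marker pen lying on the bench, 13 x 122 x 15 mm; origin at its middle on the bench.
- capped_tube: Bystander: capped conical tube lying on the bench, 17 x 110 x 17 mm; origin at its middle on the bench.
- small_bottle: Bystander: small white plastic bottle with screw cap, 40 mm wide, 77 mm high; origin under its middle.

How it is judged:
By the outcome, as a careful person would: the job done as asked, in the order asked, and still so for the second after the job is handed in, with the robot touching nothing.
It also fails if it takes over 59 s, if anything falls off the work surface, if the arm or the gripper's body presses on something with over 40 N, if the wrist force passes 120 N, or if a joint passes its speed limit or range.

## Working session

There is one attempt and no reset: what is moved stays moved. The work goes in short steps, Python scripts to look and compute and a tool call to move; the robot and the scene stay as the last step left them, time stands still between calls to the robot, and variables do not carry over. Pictures are saved under pics/ and viewed, at most 10 in all, crops included, and the job is handed in when it is done.

Besides the shell and the picture viewer there is one more tool, called after "Emit:" in YAML: its name, and indented under it one key for each argument. carry_out: Moves the arm, as the interface text tells. Its arguments: {"type":"object","properties":{"series":{"type":"string"},"jaw":{"type":"number"},"grip_force":{"type":"number"}},"required":["series"]}

```bash
mkdir -p pics; cat > h.py <<'E'
import numpy as np, cv2
from workcell import bot, eyes, spot_in
def xyz(cam,u,v,d):
    c=eyes.get_calibration(cam);K=np.array(c["K"]);D=np.array(c["distortion"])
    p=cv2.undistortPoints(np.array([[[u,v]]],float),K,D)[0,0]
    return np.array(c["position"])+R(c)@(np.array([p[0],p[1],1])*d)
def R(c):
    r=np.array(c["rotation"],float)
    return r if r.shape==(3,3) else cv2.Rodrigues(r)[0]
def ray(cam,u,v,z):
    c=eyes.get_calibration(cam);a=np.array(c["position"]);b=xyz(cam,u,v,1.)-a
    return a+b*(z-a[2])/b[2]
def cloud(cam,depth):
    c=eyes.get_calibration(cam);K=np.array(c["K"]);D=np.array(c["distortion"])
    h,w=depth.shape;g=np.stack(np.meshgrid(np.arange(w),np.arange(h)),-1).reshape(-1,1,2).astype(float)
    p=cv2.undistortPoints(g,K,D)[:,0]
    P=np.c_[p,np.ones(len(p))]*depth.reshape(-1,1)
    return (P@R(c).T+np.array(c["position"])).reshape(h,w,3)
def pix(cam,P):
    c=eyes.get_calibration(cam);r=R(c).T
    return cv2.projectPoints(np.atleast_2d(P).astype(float),cv2.Rodrigues(r)[0],-r@np.array(c["position"]),np.array(c["K"]),np.array(c["distortion"]))[0][:,0]
E
python3 - <<'E'
from h import *
print(bot.read_state())
for n in("scene","top"):
    p,d=eyes.read_camera(n);cv2.imwrite(f"pics/{n}0.png",p);np.save(n+"0.npy",d)
    print(n,eyes.get_calibration(n)["position"])
    for t in("cell","sliding_half","loop","loop_bar","lever","lever_grip","marker_black","capped_tube","small_bottle"):
        for r in spot_in(n,t)[:2]:
            u,v,w,h=r["rect"];print(t,round(r["score"],2),np.round(r["rect"]),np.round(xyz(n,u,v,d[int(v),int(u)]),3))
E
```

```text
{'time': 0.0, 'q': array([-1.18691579e+00,  2.64751445e-01,  1.60536085e+00,  2.38331727e-05,
        1.27371179e+00, -3.69091567e-02]), 'joint_vel': array([1.57219099e-03, 7.81336980e-04, 1.82088364e-04, 6.16020663e-04,
       1.02565835e-03, 2.57704243e-05]), 'joint_torque': array([ 2.43269198e-03, -5.15108943e+01, -3.67317331e+01,  1.26094819e-04,
        1.28230458e-02, -8.48673238e-06]), 'tool_pos': array([ 0.27546345, -0.61547123,  0.24397025]), 'tcp_rot': array([-3.07016485e+00, -6.55638627e-01,  5.69396059e-04]), 'wrist_force': array([-1.05691929,  0.09051429, -0.5748475 ]), 'torque': array([ 0.00815833,  0.03898413, -0.01761092]), 'grip_force': 0.0, 'width': 1.002831973259954}
scene [0.23135069 0.48459619 0.73821615]
cell 0.65 [285. 280.  94. 107.] [ 0.516 -0.011  0.054]
cell 0.42 [271. 234.  13.  22.] [ 0.547 -0.019  0.151]
sliding_half 0.94 [304. 296.  42.  54.] [0.467 0.01  0.062]
loop 0.5 [292. 250.  38.  18.] [ 0.567 -0.131 -0.002]
loop_bar 0.66 [303. 296.  44.  46.] [0.469 0.011 0.062]
loop_bar 0.62 [294. 248.  36.  16.] [ 0.563 -0.134  0.001]
lever 0.59 [282. 240.  54
[... 207 characters left out ...]
  0.008]
capped_tube 0.79 [195. 287.  43.  35.] [0.681 0.053 0.011]
small_bottle 0.72 [243. 212.  19.  35.] [ 0.686 -0.135  0.054]
top [ 0.48165463 -0.11613021  1.08773612]
loop 0.64 [361. 266.  29.  33.] [ 0.416 -0.323  0.011]
loop 0.49 [237. 235.  24.  22.] [ 0.5   -0.005  0.076]
loop_bar 0.57 [239. 242.  28.  32.] [ 0.48  -0.012  0.077]
loop_bar 0.5 [235. 237.  16.  13.] [ 0.494 -0.002  0.089]
lever 0.8 [240. 225.  27.  43.] [ 0.523 -0.012  0.058]
marker_black 0.6 [362. 266.  28.  36.] [ 0.416 -0.324  0.011]
capped_tube 0.47 [245. 227.  41.  70.] [ 0.519 -0.023  0.057]
capped_tube 0.46 [220. 162.  38.  12.] [0.692 0.045 0.019]
small_bottle 0.49 [295. 158.  16.  19.] [ 0.69  -0.151  0.076]
```

```bash
python3 - <<'E'
from h import *
a=cv2.imread("pics/scene0.png")[200:350,200:370];b=cv2.imread("pics/top0.png")[170:290,180:310]
a=cv2.resize(a,None,fx=4,fy=4,interpolation=2);b=cv2.resize(b,None,fx=5,fy=5,interpolation=2)
cv2.imwrite("pics/a.png",a);cv2.imwrite("pics/b.png",b)
for n in("scene","top"):
    C=cloud(n,np.load(n+"0.npy"));im=cv2.imread(f"pics/{n}0.png")
    x,y,z=C[...,0],C[...,1],C[...,2]
    box=(x>.36)&(x<.66)&(y>-.12)&(y<.1)
    m=box&(z>.054)&(z<.066)&(im.min(-1)>150)
    P=C[m][:,:2].astype(np.float32);print(n,"white top",len(P),cv2.minAreaRect(P))
    m=box&(z>.006)&(z<.2)
    P=C[m][:,:2].astype(np.float32);print(n,"all",len(P),cv2.minAreaRect(P))
    m=box&(z>.072);Q=C[m];print(n,"high",len(Q));print(np.round(np.c_[Q[np.argsort(Q[:,2])][::max(1,len(Q)//40)]],3).tolist())
E
```

```text
scene white top 1030 ((0.514828085899353, -0.014414265751838684), (0.05667172744870186, 0.12652598321437836), 74.15113830566406)
scene all 4340 ((0.5239613056182861, -0.01659683883190155), (0.07519592344760895, 0.1842247098684311), 75.14491271972656)
scene high 956
[[0.487, 0.003, 0.072], [0.492, 0.002, 0.074], [0.471, -0.011, 0.075], [0.493, -0.0, 0.076], [0.478, 0.006, 0.078], [0.471, -0.007, 0.081], [0.498, 0.001, 0.084], [0.47, -0.014, 0.086], [0.557, -0.02, 0.087], [0.568, -0.017, 0.088], [0.485, -0.016, 0.089], [0.472, -0.009, 0.09], [0.474, 0.006, 0.09], [0.49, -0.003, 0.092], [0.561, -0.021, 0.095], [0.471, -0.011, 0.099], [0.475, 0.0, 0.103], [0.471, -0.008, 0.105], [0.57, -0.01, 0.117], [0.551, -0.028, 0.12], [0.561, -0.006, 0.122], [0.549, -0.042, 0.125], [0.554, -0.018, 0.127], [0.541, 0.0, 0.13], [0.544, -0.001, 0.133], [0.548, -0.03, 0.135], [0.527, 0.003, 0.137], [0.53, -0.002, 0.139], [0.549, -0.019, 0.141], [0.509, -0.029, 0.144], [0.551, -0.015, 0.146], [0.549, -0.016, 0.149], [0.547, -0.02, 0.151], [0.499, 0.012, 0.153], [0.489, -0.027, 0.155], [0.474, -0.012, 0.15
[... 704 characters left out ...]
64], [0.482, -0.116, 1.088], [0.482, -0.116, 1.088], [0.482, -0.116, 1.088], [0.482, -0.116, 1.088], [0.482, -0.116, 1.088], [0.482, -0.116, 1.088], [0.482, -0.116, 1.088], [0.482, -0.116, 1.088], [0.482, -0.116, 1.088], [0.482, -0.116, 1.088], [0.482, -0.116, 1.088], [0.482, -0.116, 1.088], [0.482, -0.116, 1.088], [0.482, -0.116, 1.088], [0.482, -0.116, 1.088], [0.482, -0.116, 1.088], [0.482, -0.116, 1.088], [0.482, -0.116, 1.088], [0.482, -0.116, 1.088], [0.482, -0.116, 1.088], [0.482, -0.116, 1.088], [0.482, -0.116, 1.088], [0.482, -0.116, 1.088], [0.482, -0.116, 1.088], [0.482, -0.116, 1.088], [0.482, -0.116, 1.088], [0.482, -0.116, 1.088], [0.482, -0.116, 1.088], [0.482, -0.116, 1.088]]
```

View pics/a.png

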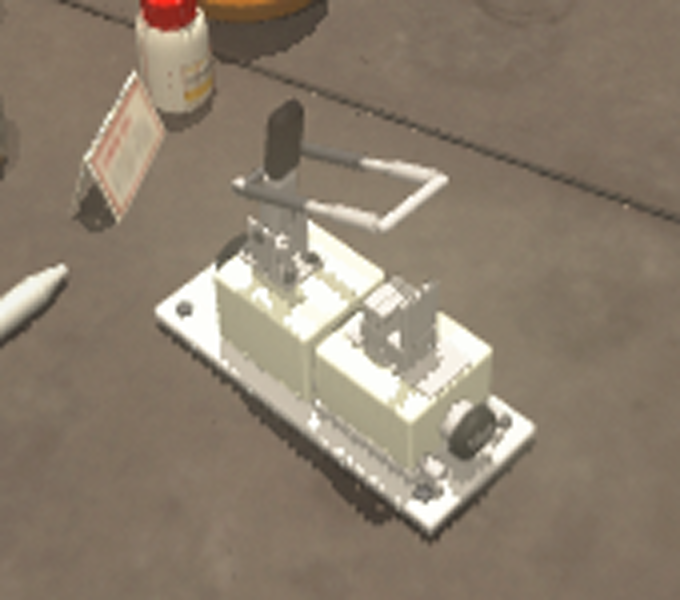

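View pics/b.png

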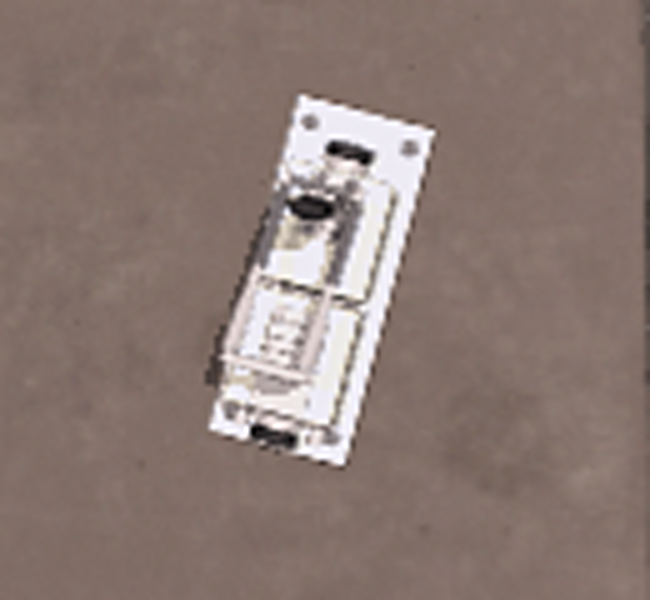

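Scene view: the lever is upright at crop (285,140). The loop is raised over the sliding half with its bar at about (415,205), and the keeper is at (400,310) with its stop wall outward at (430,310). Next I'll fit the cell frame and the keeper, bar and lever.

```bash
python3 - <<'E'
from h import *
cs=[ray("top",u,v,.010) for u,v in((240,189),(267,196),(222,256),(249,263))]
print(np.round(cs,4).tolist(),np.mean(cs,0))
C={};V={}
for n in("scene","top"):
    d=np.load(n+"0.npy");P=cloud(n,d);im=cv2.imread(f"pics/{n}0.png");x,y,z=P[...,0],P[...,1],P[...,2]
    m=(d>0)&(x>.40)&(x<.65)&(y>-.09)&(y<.06)&(z>.006)&(z<.2)
    p,b=P[m],im[m]
    r=cv2.minAreaRect(p[:,:2].astype(np.float32));print(n,r)
    lo=p[(p[:,2]<.016)];print("base",cv2.minAreaRect(lo[:,:2].astype(np.float32)),np.median(lo[:,2]))
    C[n]=p
th=np.radians(165);ex=np.array([np.cos(th),np.sin(th)]);ey=np.array([-ex[1],ex[0]])
o=np.array([.523,-.0163])
for n,p in C.items():
    q=np.c_[(p[:,:2]-o)@ex,(p[:,:2]-o)@ey,p[:,2]]*1000
    k=q[(q[:,2]>54)&(q[:,2]<66)];print(n,"white x",np.percentile(k[:,0],[0.5,2,98,99.5]).round(1),"y",np.percentile(k[:,1],[0.5,2,98,99.5]).round(1))
    k=q[(q[:,2]>68)&(q[:,2]<110)&(q[:,0]>5)]
    print("keeper y",np.percentile(k[:,1],[2,50,98]).round(1))
    for z0 in range(70,110,5):
        s=k[(k[:,2]>=z0)&(k[:,2]<z0+5)]
        if len(s):print(z0,len(s),np.histogram(s[:,0],bins=range(20,80,4))[0])
    k=q[(q[:,2]>112)&(q[:,0]>0)];print("loop y",np.percentile(k[:,1],[1,50,99]).round(1));e=k[k[:,0]>np.percentile(k[:,0],85)];print("bar",e.mean(0).round(1),k[:,0].max())
    print(np.polyfit(k[:,0],k[:,2],1))
    k=q[(q[:,2]>100)&(q[:,0]<-5)];print("lever",[(z0,s.mean(0).round(1).tolist()) for z0 in range(135,170,5) for s in [k[(abs(k[:,1])<9)&(k[:,2]>=z0)&(k[:,2]<z0+5)]] if len(s)])
E
```

```text
[[0.6213, -0.0063, 0.01], [0.602, -0.0777, 0.01], [0.4451, 0.0411, 0.01], [0.4264, -0.0297, 0.01]] [ 0.52370332 -0.01816244  0.01      ]
scene ((0.5239613056182861, -0.01659683883190155), (0.07519592344760895, 0.1842247098684311), 75.14491271972656)
base ((0.5239613056182861, -0.01659683883190155), (0.07519592344760895, 0.1842247098684311), 75.14491271972656) 0.012195027114338342
top ((0.519061267375946, -0.03710246831178665), (0.11687365919351578, 0.18284115195274353), 74.72357940673828)
base ((0.519061267375946, -0.03710246831178665), (0.11687365919351578, 0.18284115195274353), 74.72357940673828) 0.011862054876792039
scene white x [-53.  -49.4  70.   70.6] y [-27.8 -27.2  26.2  27.9]
keeper y [-10.8  -3.4  11.1]
70 57 [ 0  4  4 12  6  5  5 18  3  0  0  0  0  0]
75 40 [ 0  3  3  4  9  2  3 14  2  0  0  0  0  0]
80 25 [ 0  0  3  2  2  0  0 16  2  0  0  0  0  0]
85 79 [ 0  8 22 19 13  1  0 11  5  0  0  0  0  0]
90 35 [ 0  1  4  6  6  0  0 14  4  0  0  0  0  0]
95 20 [ 0  0  0  0  0  0  0 14  6  0  0  0  0  0]
100 32 [ 0  0  0  0  0  0  1 26  5  0  0  0  0  0]
105 4 [0 0 0 0 0 0 0 3 1 
[... 212 characters left out ...]
 (150, [-25.4, -0.6, 151.8]), (155, [-25.2, -1.7, 157.6]), (160, [-26.8, -0.1, 162.4])]
top white x [-55.6 -54.2  67.8  69.1] y [-26.8 -24.8  27.4  27.9]
keeper y [-10.5  -2.4   7.4]
70 15 [3 1 0 0 3 8 0 0 0 0 0 0 0 0]
75 10 [0 3 0 0 1 3 3 0 0 0 0 0 0 0]
85 27 [0 5 7 9 6 0 0 0 0 0 0 0 0 0]
90 14 [0 5 4 4 1 0 0 0 0 0 0 0 0 0]
100 2 [0 0 0 0 0 0 0 2 0 0 0 0 0 0]
105 1 [0 0 0 0 0 0 0 1 0 0 0 0 0 0]
loop y [-21.3   1.2  21.2]
bar [ 46.7   0.5 159.3] 48.26601284921448
[  0.44026851 139.86342805]
lever [(135, [-33.5, 8.6, 138.0]), (140, [-35.4, -0.9, 143.6]), (145, [-32.5, 4.1, 146.6]), (150, [-33.9, 5.1, 152.2]), (155, [-30.1, -1.0, 158.5]), (160, [-28.9, 0.9, 162.4]), (165, [-27.2, 5.2, 167.3])]
```

Emit:
carry_out:
  series: ".0154 .0434 -.0025 -2.8;.0154 .0434 -.0025 -2.8;.0154 .0434 -.0025 -2.8;.0154 .0434 -.0025 -2.8;.0154 .0434 -.0025 -2.8;.0154 .0434 -.0025 -2.8;.0154 .0434 -.0025 -2.8;.0154 .0434 -.0025 -2.8;.0154 .0434 -.0025 -2.8;.0154 .0434 -.0025 -2.8;.0154 .0434 -.0025 -2.8;.0154 .0434 -.0025 -2.8;.0154 .0434 -.0025 -2.8;.0154 .0434 -.0025 -2.8;0 0 0 0"
  jaw: 1
  grip_force: 20

```text
time: 2.88
tool_pos: [0.4919, -0.006, 0.2103]
tcp_rot: [-3.115, 0.406, -0.0]
wrist_force: [0.5, 0.0, 0.1]
width: 1.0
grip_force: 0.0
```

Emit:
carry_out:
  series: "0 -.0015 -.03 0;0 0 -.02 0;0 0 -.0125 0;0 0 0 0"

```text
time: 3.38
tool_pos: [0.4905, -0.0106, 0.147]
tcp_rot: [3.114, -0.413, -0.003]
wrist_force: [0.1, 0.3, 1.3]
width: 0.999
grip_force: 0.0
```

Emit:
carry_out:
  series: "0 0 0 0;0 0 0 0;0 0 0 0;0 0 0 0;0 0 0 0;0 0 0 0"
  jaw: -1
  grip_force: 20

```text
time: 4.12
tool_pos: [0.4917, -0.0096, 0.1481]
tcp_rot: [-3.114, 0.412, -0.001]
wrist_force: [-0.5, 4.5, 1.9]
width: 0.493
grip_force: 21.4
```

```bash
python3 - <<'E'
from h import *
s=bot.read_state();print(s["width"],s["grip_force"])
p,d=eyes.read_camera("scene");np.save("scene1.npy",d)
cv2.imwrite("pics/c.png",cv2.resize(p[180:330,190:370],None,fx=4,fy=4,interpolation=2))
E
```

```text
0.49306783266463644 21.4161416888237
```

View pics/c.png

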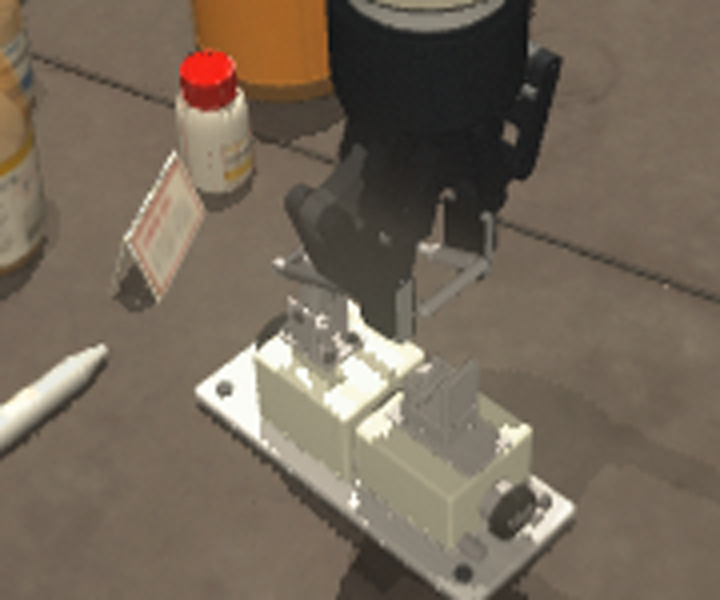

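The loop is gripped by its sleeves: width is about 42 mm and the bar shows at crop (460,285). Lowering the bar to just above the hook level, inside the stop wall.

Emit:
carry_out:
  series: ".001 .0005 -.006 0;.001 0 -.0065 0;.001 0 -.0065 0;.001 0 -.0065 0;0 0 0 0"

```text
time: 4.8
tool_pos: [0.4953, -0.0098, 0.1214]
tcp_rot: [3.114, -0.412, -0.001]
wrist_force: [1.0, 2.3, 0.2]
width: 0.494
grip_force: 20.7
```

Emit:
carry_out:
  series: ".001 -.0005 -.0065 0;.001 -.0005 -.0065 0;.0015 0 -.0065 0;.0015 0 -.006 0;0 0 0 0"

```text
time: 5.42
tool_pos: [0.5004, -0.0108, 0.0962]
tcp_rot: [3.114, -0.412, -0.0]
wrist_force: [1.3, 0.1, 1.1]
width: 0.493
grip_force: 20.7
```

```bash
python3 - <<'E'
from h import *
s=bot.read_state();print(s["width"],s["grip_force"],s["tool_pos"],s["wrist_force"])
p,d=eyes.read_camera("scene");np.save("scene2.npy",d);cv2.imwrite("pics/full2.png",p)
cv2.imwrite("pics/d.png",cv2.resize(p[200:320,210:350],None,fx=5,fy=5,interpolation=2))
P=cloud("scene",d);th=np.radians(165);ex=np.array([np.cos(th),np.sin(th)]);ey=np.array([-ex[1],ex[0]]);o=np.array([.523,-.0163])
q=np.dstack([(P[...,:2]-o)@ex*1000,(P[...,:2]-o)@ey*1000,P[...,2]*1000])
np.save("q2.npy",q)
k=q[(d>0)&(abs(q[...,1])<12)&(q[...,2]>68)&(q[...,2]<120)&(q[...,0]>20)&(q[...,0]<70)]
for z0 in range(70,115,5):
    s=k[(k[:,2]>=z0)&(k[:,2]<z0+5)]
    if len(s):print(z0,len(s),np.histogram(s[:,0],bins=range(20,66,3))[0])
E
```

```text
0.4934931244993819 20.652840435504913 [ 0.50039692 -0.01083999  0.09619061] [1.27602639 0.12550417 1.10633186]
70 49 [ 1  1  2  4  5  7  5  5  2  4 13  0  0  0  0]
75 39 [ 0  1  1  3  6  4  4  3  2  1 14  0  0  0  0]
80 20 [ 0  0  1  0  1  0  0  0  0  0 18  0  0  0  0]
85 54 [ 0  1 13  1  0 11  9  0  0  2 17  0  0  0  0]
90 21 [ 0  0  0  0  0  0  3  0  0  2 16  0  0  0  0]
95 56 [ 0  0  0  0  1 14 21  0  0  1 18  1  0  0  0]
100 34 [ 0  0  0  0  0  2  1  0  0  9 21  1  0  0  0]
105 4 [0 0 0 0 0 0 0 0 0 2 2 0 0 0 0]
```

View pics/d.png

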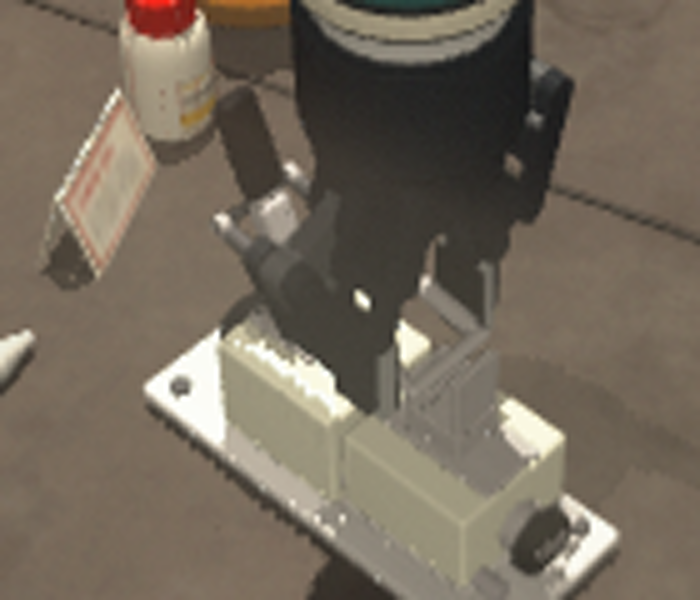

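The bar sits above the hook's lip, with its centre near cell x 38 and z 97. Next I'll feel outward for the stop wall.

Emit:
carry_out:
  series: "-.001 .0003 0 0;-.001 .0003 0 0;-.001 .0002 0 0;-.001 .0003 0 0;-.001 .0002 0 0;0 0 0 0"

```text
time: 6.22
tool_pos: [0.4953, -0.0091, 0.0969]
tcp_rot: [-3.114, 0.412, -0.0]
wrist_force: [3.1, -2.3, 2.2]
width: 0.495
grip_force: 20.7
```

Emit:
carry_out:
  series: "-.001 .0003 0 0;0 0 0 0"

```text
time: 6.48
tool_pos: [0.4941, -0.0088, 0.0967]
tcp_rot: [-3.114, 0.412, 0.001]
wrist_force: [2.9, -1.2, 2.6]
width: 0.494
grip_force: 20.6
```

Emit:
carry_out:
  series: "-.001 .0002 0 0;0 0 0 0"

```text
time: 6.72
tool_pos: [0.493, -0.0086, 0.0966]
tcp_rot: [-3.114, 0.413, 0.001]
wrist_force: [1.7, -0.7, 1.7]
width: 0.493
grip_force: 20.6
```

Emit:
carry_out:
  series: "-.001 .0003 0 0;0 0 0 0"

```text
time: 6.98
tool_pos: [0.4927, -0.0085, 0.0968]
tcp_rot: [3.114, -0.412, 0.002]
wrist_force: [4.9, -1.9, 0.1]
width: 0.493
grip_force: 20.5
```

Emit:
carry_out:
  series: "-.001 .0003 0 0;0 0 0 0"

```text
time: 7.22
tool_pos: [0.4926, -0.0085, 0.0968]
tcp_rot: [3.114, -0.412, 0.005]
wrist_force: [7.6, -2.9, -3.2]
width: 0.493
grip_force: 20.8
```

```bash
cat > look.py <<'E'
from h import *
import sys
s=bot.read_state();print(s["width"],s["grip_force"],s["tool_pos"],s["wrist_force"])
p,d=eyes.read_camera("scene");cv2.imwrite(f"pics/full{sys.argv[1]}.png",p)
P=cloud("scene",d);th=np.radians(165);ex=np.array([np.cos(th),np.sin(th)]);ey=np.array([-ex[1],ex[0]]);o=np.array([.523,-.0163])
q=np.dstack([(P[...,:2]-o)@ex*1000,(P[...,:2]-o)@ey*1000,P[...,2]*1000])
for nm,a,b in(("keeper width",-11,11),("beside",11,19),("beside-",-19,-11)):
    k=q[(d>0)&(q[...,1]<b)&(q[...,1]>a)&(q[...,2]>68)&(q[...,2]<120)&(q[...,0]>20)&(q[...,0]<70)];print(nm)
    for z0 in range(70,115,4):
        s=k[(k[:,2]>=z0)&(k[:,2]<z0+4)]
        if len(s):print(z0,len(s),np.histogram(s[:,0],bins=range(20,66,2))[0])
E
python3 look.py 3
```

```text
0.4927089421724638 20.834723711013794 [ 0.49257457 -0.00846008  0.09682176] [ 7.56220709 -2.91413897 -3.16507256]
keeper width
70 22 [0 0 0 0 0 0 1 1 2 1 1 1 1 2 1 6 5 0 0 0 0 0]
74 37 [0 0 0 0 0 0 2 2 5 7 4 3 2 1 1 9 1 0 0 0 0 0]
78 17 [0 0 0 0 0 1 0 0 0 0 0 0 0 0 3 8 5 0 0 0 0 0]
82 9 [0 0 0 0 0 0 0 0 0 0 0 0 0 0 0 7 2 0 0 0 0 0]
86 46 [0 0 0 4 5 9 4 7 4 0 0 0 0 0 2 5 6 0 0 0 0 0]
90 33 [ 0  0  0  2  4  1  2  3  2  0  0  0  0  0  2 11  6  0  0  0  0  0]
94 12 [0 0 0 0 0 0 0 0 0 0 0 0 1 0 1 7 3 0 0 0 0 0]
98 29 [ 0  0  0  0  0  0  0  0  0  0  0  4 10  2  0  8  5  0  0  0  0  0]
102 27 [ 0  0  0  0  0  0  0  0  0  0  0  0  0  2 10  9  6  0  0  0  0  0]
106 1 [0 0 0 0 0 0 0 0 0 0 0 0 0 0 0 1 0 0 0 0 0 0]
beside
70 2 [0 0 0 0 0 0 0 0 0 0 0 0 0 0 0 2 0 0 0 0 0 0]
74 1 [0 0 0 0 0 0 0 0 0 0 0 0 0 0 0 1 0 0 0 0 0 0]
78 2 [0 0 0 0 0 0 0 0 0 0 0 0 0 0 1 1 0 0 0 0 0 0]
82 1 [0 0 0 0 0 0 0 0 0 0 0 0 0 0 0 1 0 0 0 0 0 0]
86 2 [0 0 0 0 0 0 1 0 0 0 0 0 0 0 0 1 0 0 0 0 0 0]
90 1 [0 0 0 0 0 0 0 0 0 0 0 0 0 0 1 0 0 0 0 0 0 0]
94 3 [0 0 0 0 0 0 1 0 0 1 0 0 0 1 0 0 0 0 0 0 0 0]
98 26 [0 0 2 1 1 0 2 2 3 3 3 4 2 3 0 0 0 0 0 0 0 0]
102 21 [2 4 0 3 2 2 2 3 1 0 0 0 0 0 1 1 0 0 0 0 0 0]
106 1 [0 0 1 0 0 0 0 0 0 0 0 0 0 0 0 0 0 0 0 0 0 0]
beside-
78 1 [0 0 0 0 0 0 0 0 0 0 0 0 0 0 0 0 1 0 0 0 0 0]
82 1 [0 0 0 0 0 0 0 0 0 0 0 0 0 0 0 0 1 0 0 0 0 0]
90 1 [0 0 0 0 0 0 0 0 0 0 0 1 0 0 0 0 0 0 0 0 0 0]
94 7 [0 0 0 0 0 0 0 0 0 0 2 0 1 3 1 0 0 0 0 0 0 0]
98 14 [0 0 0 0 0 0 0 0 1 1 2 2 3 2 2 1 0 0 0 0 0 0]
102 4 [0 0 0 0 0 0 0 0 0 0 1 1 1 0 0 1 0 0 0 0 0 0]
```

Emit:
carry_out:
  series: ".0015 -.0004 0 0;.0016 -.0004 0 0;0 0 -.002 0;-.0003 .0001 -.003 0;0 0 0 0"

```text
time: 7.9
tool_pos: [0.4939, -0.0088, 0.0914]
tcp_rot: [3.114, -0.412, -0.001]
wrist_force: [0.6, -0.7, 2.0]
width: 0.493
grip_force: 21.1
```

Emit:
carry_out:
  series: "-.0003 0 -.002 0;-.0002 .0001 -.002 0;0 0 0 0"

```text
time: 8.28
tool_pos: [0.4938, -0.0088, 0.0877]
tcp_rot: [3.114, -0.412, 0.001]
wrist_force: [1.7, -1.7, 3.1]
width: 0.496
grip_force: 21.0
```

Emit:
carry_out:
  series: "-.0002 0 -.002 0;-.0002 .0001 -.002 0;0 0 0 0"

```text
time: 8.65
tool_pos: [0.4932, -0.0086, 0.0836]
tcp_rot: [-3.114, 0.413, 0.0]
wrist_force: [2.4, -0.8, 2.0]
width: 0.494
grip_force: 20.9
```

```bash
python3 look.py 4 | head -14
```

```text
0.49427945286369235 20.88982880115509 [ 0.49320211 -0.0085721   0.08357147] [ 2.42070537 -0.83283643  2.01021117]
keeper width
70 16 [0 0 0 0 0 0 1 0 0 0 2 1 0 1 1 6 4 0 0 0 0 0]
74 30 [ 0  0  0  0  0  1  4  5  0  0  0  0  3  1  2 10  4  0  0  0  0  0]
78 16 [ 0  0  0  0  0  0  0  0  0  0  0  0  1  0  1 11  3  0  0  0  0  0]
82 25 [0 0 0 1 0 1 2 0 0 1 4 2 4 0 1 7 2 0 0 0 0 0]
86 65 [ 0  0  0  4  4  7  5 10 10  8  0  0  0  0  3  9  5  0  0  0  0  0]
90 29 [0 0 0 3 2 3 5 3 2 1 0 0 0 0 0 7 3 0 0 0 0 0]
94 18 [ 0  0  0  0  0  0  0  0  0  0  0  0  0  0  2 11  5  0  0  0  0  0]
98 14 [ 0  0  0  0  0  0  0  0  0  0  0  0  0  0  2 11  1  0  0  0  0  0]
102 24 [ 0  0  0  0  0  0  0  0  0  0  0  0  0  1  8 11  4  0  0  0  0  0]
106 2 [0 0 0 0 0 0 0 0 0 0 0 0 0 0 0 2 0 0 0 0 0 0]
beside
74 1 [0 0 0 0 0 0 0 0 0 0 0 0 0 0 0 1 0 0 0 0 0 0]
```

Emit:
carry_out:
  series: "-.0001 0 -.0015 0;0 0 -.001 0;0 0 0 0"

```text
time: 9.07
tool_pos: [0.4929, -0.0085, 0.0811]
tcp_rot: [-3.114, 0.412, 0.001]
wrist_force: [1.3, -1.0, 1.4]
width: 0.492
grip_force: 20.9
```

Emit:
carry_out:
  series: "0 0 -.001 0;0 0 0 0"

```text
time: 9.32
tool_pos: [0.493, -0.0085, 0.0806]
tcp_rot: [-3.114, 0.412, 0.001]
wrist_force: [-1.0, 0.1, 6.8]
width: 0.499
grip_force: 21.2
```

Emit:
carry_out:
  series: ".001 -.0003 .0007 0;.001 -.0003 0 0;.001 -.0002 -.0002 0;.001 -.0003 -.0002 0;.001 -.0003 -.0002 0;0 0 0 0"

```text
time: 10.07
tool_pos: [0.4975, -0.0098, 0.0804]
tcp_rot: [-3.114, 0.413, 0.003]
wrist_force: [-3.5, 0.4, 6.3]
width: 0.495
grip_force: 21.1
```

Emit:
carry_out:
  series: ".001 -.0003 -.0002 0;.001 -.0002 -.0002 0;0 0 0 0"

```text
time: 10.45
tool_pos: [0.4992, -0.0103, 0.0802]
tcp_rot: [-3.114, 0.413, 0.004]
wrist_force: [-5.2, -0.2, 9.3]
width: 0.494
grip_force: 21.2
```

Emit:
carry_out:
  series: ".001 -.0003 -.0001 0;0 0 0 0"

```text
time: 10.7
tool_pos: [0.5, -0.0105, 0.0801]
tcp_rot: [-3.114, 0.413, 0.004]
wrist_force: [-4.7, 1.7, 9.0]
width: 0.492
grip_force: 21.2
```

```bash
python3 look.py 5 | head -14
```

```text
0.49233989388736976 21.222580075263977 [ 0.50004572 -0.01052647  0.08006273] [-4.68604017  1.67308113  9.04395774]
keeper width
70 26 [ 0  0  0  0  0  0  0  2  2  3  0  0  1  1 13  4  0  0  0  0  0  0]
74 26 [0 0 0 1 2 0 0 0 4 3 2 3 1 1 7 2 0 0 0 0 0 0]
78 33 [ 0  0  1  0  0  1  1  7  5  3  0  0  0  2 10  3  0  0  0  0  0  0]
82 24 [ 0  0  0  1  2  2  0  3  1  0  0  0  0  1 12  2  0  0  0  0  0  0]
86 73 [ 0  2  8 12  8  8  8 10  6  0  0  0  0  2  9  0  0  0  0  0  0  0]
90 32 [ 0  0  1  2  2  4  2  4  2  0  0  0  0  1 12  2  0  0  0  0  0  0]
94 15 [ 0  0  0  0  0  0  0  0  0  0  0  0  0  2 10  3  0  0  0  0  0  0]
98 17 [ 0  0  0  0  0  0  0  0  0  0  0  0  0  1 12  4  0  0  0  0  0  0]
102 26 [ 0  0  0  0  0  0  0  0  0  0  0  0  3 10 12  1  0  0  0  0  0  0]
beside
70 1 [0 0 0 0 0 0 0 0 0 0 0 0 0 0 1 0 0 0 0 0 0 0]
78 2 [0 0 0 0 0 1 0 0 0 0 0 0 0 0 1 0 0 0 0 0 0 0]
```

The bar is under the lip, and the keeper has followed inward by about 2 mm. I'll ease off and release.

Emit:
carry_out:
  series: "0 0 .0006 0;-.001 .0003 .0006 0;0 0 0 0"

```text
time: 11.12
tool_pos: [0.4996, -0.0104, 0.0804]
tcp_rot: [-3.114, 0.413, 0.002]
wrist_force: [-0.8, 0.5, -0.7]
width: 0.49
grip_force: 20.6
```

Emit:
carry_out:
  series: "0 0 0 0;0 0 0 0;0 0 0 0;0 0 0 0;0 0 0 0"
  jaw: 0.6

```text
time: 11.75
tool_pos: [0.5002, -0.0105, 0.0811]
tcp_rot: [3.114, -0.413, 0.0]
wrist_force: [-0.7, -0.5, 0.6]
width: 0.8
grip_force: 0.0
```

Emit:
carry_out:
  series: "0 0 .01 0;0 0 .03 0;0 0 .04 0;0 0 .04 0;0 0 0 0"

```text
time: 12.38
tool_pos: [0.5033, -0.0107, 0.2062]
tcp_rot: [-3.114, 0.412, -0.015]
wrist_force: [0.6, -0.1, -0.5]
width: 0.8
grip_force: 0.0
```

```bash
python3 look.py 6 | head -13; python3 - <<'E'
from h import *
p=cv2.imread("pics/full6.png");cv2.imwrite("pics/e.png",cv2.resize(p[190:320,200:350],None,fx=4.6,fy=4.6,interpolation=2))
E
```

```text
0.7996085987915528 0.0 [ 0.50327213 -0.01071472  0.20617674] [ 0.64126434 -0.14832588 -0.50563287]
keeper width
70 23 [0 0 0 0 0 0 0 1 3 0 2 2 1 1 0 9 4 0 0 0 0 0]
74 27 [0 0 0 0 1 0 0 0 3 2 5 3 1 1 1 9 1 0 0 0 0 0]
78 31 [0 0 0 0 2 2 2 2 2 8 0 0 0 0 2 9 2 0 0 0 0 0]
82 18 [0 0 0 1 0 1 1 0 3 2 0 0 0 0 2 7 1 0 0 0 0 0]
86 72 [ 0  0  0  8  7  8 10  9 10  6  0  0  0  0  1 10  3  0  0  0  0  0]
90 31 [ 0  0  0  1  3  4  0  4  5  1  0  0  0  0  1 10  2  0  0  0  0  0]
94 14 [ 0  0  0  0  0  0  0  0  0  0  0  0  0  0  0 10  4  0  0  0  0  0]
98 13 [0 0 0 0 0 0 0 0 0 0 0 0 0 0 1 8 4 0 0 0 0 0]
102 26 [ 0  0  0  0  0  0  0  0  0  0  0  0  0  1  9 12  4  0  0  0  0  0]
106 1 [0 0 0 0 0 0 0 0 0 0 0 0 0 0 0 0 1 0 0 0 0 0]
beside
```

View pics/e.png

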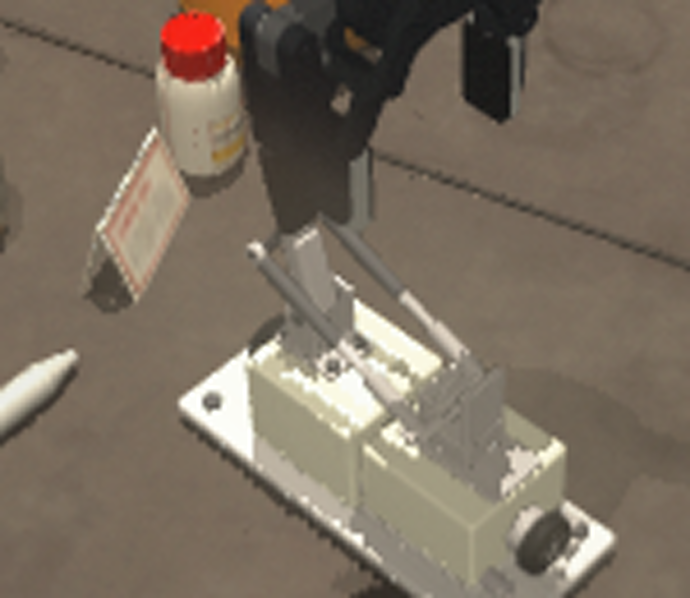

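The bar is hooked under the lip (crop about (440,395)), and the lever leans away behind the gripper's left finger. I'll close the fingers and come to the keeper side of the grip.

Emit:
carry_out:
  series: "0 0 .01 0;0 0 0 0;0 0 0 0;0 0 0 0;0 0 0 0;.0134 -.0036 -.0125 0;.0134 -.0036 -.0125 0;.0134 -.0036 -.0125 0;.0134 -.0036 -.0125 0;0 0 0 0"
  jaw: -1

```text
time: 13.68
tool_pos: [0.5536, -0.0252, 0.1586]
tcp_rot: [3.114, -0.413, -0.006]
wrist_force: [0.2, 0.3, -0.1]
width: -0.002
grip_force: 0.0
```

```bash
python3 - <<'E'
from h import *
s=bot.read_state();print(s["tool_pos"],s["wrist_force"],s["width"])
th=np.radians(165);ex=np.array([np.cos(th),np.sin(th)]);ey=np.array([-ex[1],ex[0]]);o=np.array([.523,-.0163])
for n in("scene","top"):
    p,d=eyes.read_camera(n);cv2.imwrite(f"pics/{n}7.png",p)
    P=cloud(n,d);q=np.dstack([(P[...,:2]-o)@ex*1000,(P[...,:2]-o)@ey*1000,P[...,2]*1000])
    k=q[(d>0)&(abs(q[...,1])<13)&(q[...,2]>100)&(q[...,2]<165)&(q[...,0]<-30)&(q[...,0]>-120)]
    for z0 in range(100,165,6):
        s=k[(k[:,2]>=z0)&(k[:,2]<z0+6)]
        if len(s):print(n,z0,len(s),np.percentile(s[:,0],[5,50,95]).round(),s[:,1].mean().round())
p=cv2.imread("pics/scene7.png");cv2.imwrite("pics/f.png",cv2.resize(p[190:320,200:350],None,fx=4.6,fy=4.6,interpolation=2))
E
```

```text
[ 0.55362828 -0.02523488  0.15862921] [ 0.19843608  0.26464025 -0.12650422] -0.0023780430681441863
scene 100 27 [-44. -38. -35.] -1.0
scene 106 22 [-47. -40. -38.] -2.0
scene 112 39 [-54. -44. -39.] -4.0
scene 118 24 [-48. -44. -40.] -1.0
scene 124 16 [-48. -44. -43.] -2.0
scene 130 23 [-50. -45. -43.] -4.0
scene 136 9 [-53. -49. -46.] -6.0
scene 142 11 [-54. -50. -46.] -7.0
scene 148 12 [-54. -51. -33.] -7.0
scene 154 13 [-55. -39. -33.] -9.0
scene 160 6 [-38. -34. -32.] -12.0
```

View pics/f.png

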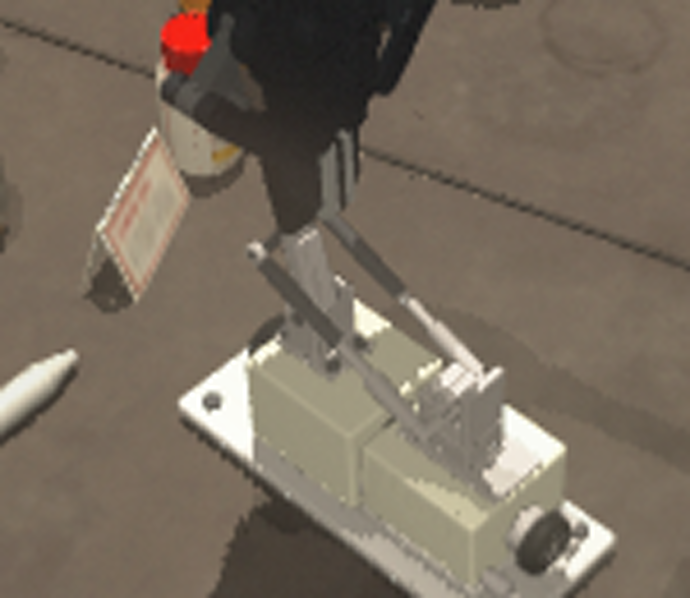

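The fingers are closed just on the keeper side of the grip, a few mm from the face; the loop is still hooked. Next I'll compute the arc.

```bash
python3 - <<'E'
import numpy as np
th=np.radians(165);ex=np.array([np.cos(th),np.sin(th)])
c0=np.array([-31.9+ -11,158.6-14]);r=64
t=np.r_[np.arange(.36,1.5,.06),1.5,1.54,1.57]
p=np.c_[-30-r*np.sin(t)+4.5*np.cos(t),84+r*np.cos(t)+4.5*np.sin(t)]
d=np.diff(np.vstack([c0,p]),axis=0)
for a,b in zip(t,d):
    w=ex*b[0]/1000;print(round(a,2),"%.4f %.4f %.4f 0;"%(w[0],w[1],b[1]/1000), )
print(p[-1]+[11,14])
E
```

```text
0.36 0.0052 -0.0014 0.0009 0;
0.42 0.0035 -0.0009 -0.0012 0;
0.48 0.0035 -0.0009 -0.0014 0;
0.54 0.0034 -0.0009 -0.0016 0;
0.6 0.0033 -0.0009 -0.0018 0;
0.66 0.0032 -0.0008 -0.0020 0;
0.72 0.0030 -0.0008 -0.0022 0;
0.78 0.0029 -0.0008 -0.0024 0;
0.84 0.0027 -0.0007 -0.0026 0;
0.9 0.0026 -0.0007 -0.0028 0;
0.96 0.0024 -0.0007 -0.0029 0;
1.02 0.0023 -0.0006 -0.0031 0;
1.08 0.0021 -0.0006 -0.0032 0;
1.14 0.0019 -0.0005 -0.0033 0;
1.2 0.0017 -0.0005 -0.0034 0;
1.26 0.0015 -0.0004 -0.0035 0;
1.32 0.0013 -0.0003 -0.0036 0;
1.38 0.0011 -0.0003 -0.0037 0;
1.44 0.0009 -0.0002 -0.0037 0;
1.5 0.0006 -0.0002 -0.0038 0;
1.5 -0.0000 0.0000 0.0000 0;
1.54 0.0003 -0.0001 -0.0025 0;
1.57 0.0002 -0.0000 -0.0019 0;
[-82.99639624 102.55096348]
```

Emit:
carry_out:
  series: ".0026 -.0007 .0005 0;.0026 -.0007 .0005 0;.0035 -.0009 -.0012 0;.0035 -.0009 -.0014 0;.0034 -.0009 -.0016 0;0 0 0 0"

```text
time: 14.52
tool_pos: [0.5697, -0.0291, 0.158]
tcp_rot: [-3.114, 0.413, -0.0]
wrist_force: [-1.4, 1.1, 2.8]
width: -0.003
grip_force: 1.4
```

Emit:
carry_out:
  series: ".0033 -.0009 -.0018 0;.0032 -.0008 -.002 0;.003 -.0008 -.0022 0;.0029 -.0008 -.0024 0;0 0 0 0"

```text
time: 15.15
tool_pos: [0.5824, -0.0325, 0.1497]
tcp_rot: [3.114, -0.413, 0.002]
wrist_force: [-1.2, 0.3, 3.5]
width: -0.002
grip_force: 1.2
```

Emit:
carry_out:
  series: ".0027 -.0007 -.0026 0;.0026 -.0007 -.0028 0;.0024 -.0007 -.0029 0;.0023 -.0006 -.0031 0;.0021 -.0006 -.0032 0;0 0 0 0"

```text
time: 15.9
tool_pos: [0.5936, -0.0356, 0.1342]
tcp_rot: [-3.114, 0.413, 0.002]
wrist_force: [-1.5, -0.8, 1.4]
width: 0.001
grip_force: 0.4
```

Emit:
carry_out:
  series: ".0019 -.0005 -.0033 0;.0017 -.0005 -.0034 0;.0015 -.0004 -.0035 0;0 0 0 0"

```text
time: 16.4
tool_pos: [0.5983, -0.0369, 0.1237]
tcp_rot: [-3.114, 0.413, 0.003]
wrist_force: [0.2, 0.8, -0.3]
width: -0.0
grip_force: 0.0
```

Emit:
carry_out:
  series: ".0013 -.0003 -.0036 0;.0011 -.0003 -.0037 0;.0009 -.0002 -.0037 0;0 0 0 0"

```text
time: 16.9
tool_pos: [0.6018, -0.0377, 0.1129]
tcp_rot: [-3.114, 0.413, 0.002]
wrist_force: [1.0, 0.2, 0.3]
width: -0.003
grip_force: 0.0
```

```bash
python3 - <<'E'
from h import *
p,d=eyes.read_camera("scene");p2,_=eyes.read_camera("top")
a=cv2.resize(p[190:320,200:330],(590,590),interpolation=2)
cv2.imwrite("pics/g.png",a)
E
```

```text
(no output)
```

View pics/g.png

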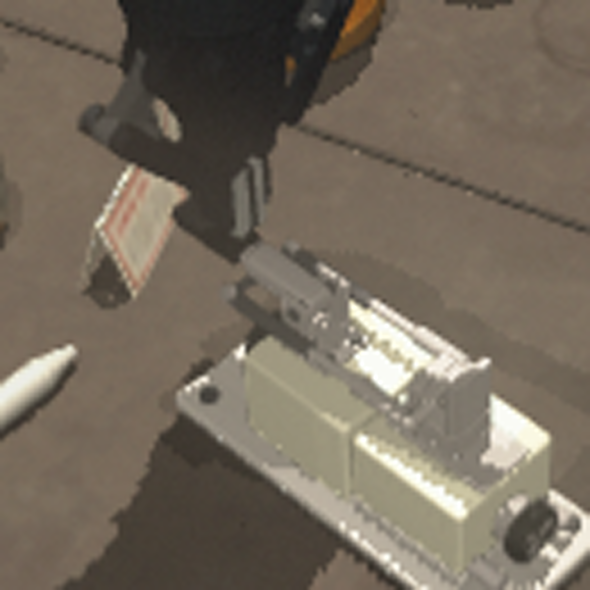

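The lever is almost flat with the loop still hooked, so I'll finish with a push from above.

Emit:
carry_out:
  series: ".0006 -.0002 -.0035 0;.0003 -.0001 -.0025 0;.0002 0 -.002 0;0 0 0 0"

```text
time: 17.5
tool_pos: [0.6031, -0.0381, 0.1054]
tcp_rot: [3.114, -0.413, -0.001]
wrist_force: [0.7, -0.2, 0.1]
width: 0.002
grip_force: 0.0
```

Emit:
carry_out:
  series: "0 0 -.0015 0;0 0 0 0"

```text
time: 17.75
tool_pos: [0.6033, -0.0381, 0.1041]
tcp_rot: [-3.114, 0.413, 0.0]
wrist_force: [0.6, -0.1, 0.1]
width: -0.003
grip_force: 0.0
```

Emit:
carry_out:
  series: "0 0 -.001 0;0 0 0 0"

```text
time: 18.0
tool_pos: [0.6033, -0.0381, 0.1031]
tcp_rot: [-3.114, 0.413, 0.0]
wrist_force: [0.4, 0.1, -0.4]
width: -0.0
grip_force: 0.0
```

Emit:
carry_out:
  series: "0 0 -.001 0;0 0 0 0"

```text
time: 18.25
tool_pos: [0.6035, -0.0381, 0.1025]
tcp_rot: [3.114, -0.412, 0.0]
wrist_force: [-0.4, -0.6, 1.9]
width: 0.005
grip_force: 1.1
```

Emit:
carry_out:
  series: "0 0 -.001 0;0 0 0 0"

```text
time: 18.5
tool_pos: [0.6035, -0.0381, 0.1023]
tcp_rot: [3.114, -0.412, 0.001]
wrist_force: [-3.2, 0.2, 6.9]
width: -0.001
grip_force: 3.5
```

The lever is on its rigid stop at the flat height (finger tip at 88 mm). I'll retreat and check.

Emit:
carry_out:
  series: "0 0 .004 0;0 0 .03 0;0 0 .05 0;0 0 .05 0;-.03 -.05 0 0;-.03 -.05 0 0;-.03 -.05 0 0;-.03 -.05 0 0;0 0 0 0;0 0 0 0"

```text
time: 19.75
tool_pos: [0.4833, -0.2381, 0.2351]
tcp_rot: [-3.114, 0.414, -0.0]
wrist_force: [0.5, 0.0, -0.9]
width: -0.0
grip_force: 0.0
```

```bash
python3 look.py 9 | sed -n 1,13p; python3 - <<'E'
from h import *
p=cv2.imread("pics/full9.png");cv2.imwrite("pics/i.png",cv2.resize(p[190:320,200:350],None,fx=4.6,fy=4.6,interpolation=2))
E
```

```text
-8.475052114421533e-05 0.0 [ 0.48332716 -0.23807667  0.23506716] [ 0.52357216  0.00649973 -0.87998902]
keeper width
70 29 [ 0  0  0  0  0  1  1  4  3  0  1  2  2  5 10  0  0  0  0  0  0  0]
74 35 [0 0 1 0 0 0 5 5 4 4 2 2 1 4 7 0 0 0 0 0 0 0]
78 26 [ 0  1  0  1  1  0  1  7  0  0  0  0  0  3 12  0  0  0  0  0  0  0]
82 24 [ 0  1  1  0  3  0  2  3  0  0  0  0  0  4 10  0  0  0  0  0  0  0]
86 74 [ 0  6 11  7  9 11  7 11  0  0  0  0  0  4  8  0  0  0  0  0  0  0]
90 30 [ 0  0  2  4  2  1  4  3  0  0  0  0  0  2 11  1  0  0  0  0  0  0]
94 14 [0 0 0 0 0 0 0 0 0 0 0 0 0 4 9 1 0 0 0 0 0 0]
98 16 [ 0  0  0  0  0  0  0  0  0  0  0  0  2  2 12  0  0  0  0  0  0  0]
102 21 [ 0  0  0  0  0  0  0  0  0  0  0  0  4 11  6  0  0  0  0  0  0  0]
106 2 [0 0 0 0 0 0 0 0 0 0 0 0 0 0 2 0 0 0 0 0 0 0]
beside
```

View pics/i.png

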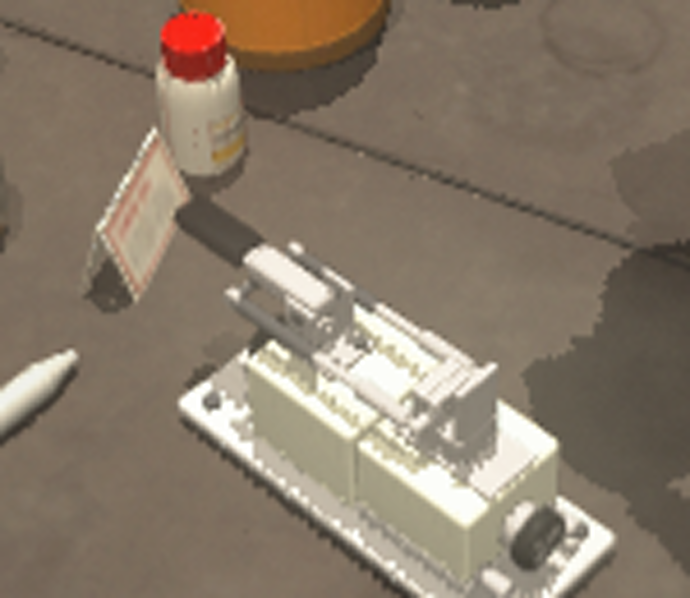

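The lever lies flat (grip at crop (220,225)) and the loop is hooked on the keeper (440,390). The halves are shut: the keeper has moved in about 3 mm. Nothing else on the bench moved.

```bash
python3 -c "
from workcell import bot
print(bot.finish_job())"
```

```text
the job is handed in; nothing more can be done
None
```

The cell is clamped shut and handed in at about 20 s: the loop is hooked behind the keeper, the lever lies flat past its toggle, and the halves are drawn together, with contact force readings of about 10.5 N at most — at the 10 N limit, reached while pulling the hooked bar against the keeper.

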